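# Hold a bevelled offcut against fence, stop and board for drilling

### The job

Get the bevelled wooden offcut ready for drilling: lay it flat on the jig board with its long back face square against the fence, the bevelled edge up and facing away from the fence, and one end butted against whichever flip stop is folded down in front of the fence (the other stop is parked and not used). Then press on it diagonally, firmly into the fence and down onto the board at once, and finish while still holding it pressed there; do not let go. Leave the sieve, jar, bin and brush where they are.

Things in the scene. Friction and masses are not known exactly. Their poses are not given: they have to be found in the camera images.
- board: grey laminate jig board fixed on the bench, 260 (x) x 360 (y) x 12 mm thick. Origin: centre of its underside, on the bench; its top is 12 mm above it. Fixed, but its place and yaw differ each time.
- fence: upright plywood fence fixed on the board, 18 mm thick (x), 340 mm long (y), 50 mm high. Origin: centre of its underside, on the board's top, 100 mm from the board's centre along the board's +x; axes parallel to the board's. The working face looks to -x (towards the robot), 9 mm from the origin.
- stop_down: flip stop in use, fixed: steel saddle on the fence, aluminium block hanging in front of the working face, near the fence's left or right end. Origin: board's top, in the fence's mid-plane, 150 mm along its y to either side; axes as the fence. Block: 30 mm wide (15 each side of the origin), reaching 45 mm out from the face, 2 to 58 mm above the board; saddle pin tops out at 66 mm.
- stop_parked: an equal flip stop at the other end of the fence, its block folded up and back: it stands above and behind the fence, up to 118 mm above the board, leaving the working face free. Not used. Origin and axes as for the other stop. Fixed.
- offcut: brown wooden bar, 45 deep (x) x 100 long (y) x 40 high (z), about 130 g, loose. Upper front long edge (-x) has a 45 degree, 16 x 16 mm bevel: front face 24 mm high, top 29 mm deep; back face (+x) full height. Origin: centre of underside. Starts flat on the board, back roughly to the fence, turned up to 0.5 rad. A firm press is about 10 N into the fence and 10 N down; rigid, no harm from 20 N.
- bevel (a point): middle of the offcut's bevel face: 14.5 mm from the offcut's origin along its -x and 32 mm up.
- sieve: brass sieve pan, 150 mm across, 50 mm high, standing to the left. Origin: centre of its underside. Leave alone.
- jar: amber glass jar, 70 mm across, 110 mm high, to the right. Origin: centre of its underside. Leave alone.
- bin: open blue parts bin, 130 x 100 x 60 mm, to the left near the robot. Origin: centre of its underside. Leave alone.
- brush: small hand brush lying to the right. Origin: on its underside. Leave alone.

How it is judged:
By the outcome, as a careful person would: the job done as asked, in the order asked, and still so for the second after the job is handed in, while the arm keeps its last pose, push and grip.
It also fails if it takes over 64 s, if anything falls off the work surface, if the arm or the gripper's body presses on something with over 40 N, if the wrist force passes 120 N, or if a joint passes its speed limit or range.

### The arm

A 6-joint arm with a two-finger parallel gripper is mounted at the origin on the work surface. World frame = base frame: x ahead of the robot, y to its left, z up, the work surface at z = 0. Lengths are in m, angles in degrees, forces in N, time in s.
With the tool pointing down it reaches from about 0.325 to 0.775 m from the base axis. Payload 5.5 kg.
Tool frame: the origin (TCP) lies at the very end of the fingers, on their centre line; the grasp point (between the pads) lies 19 mm behind it; z points along the fingers, y is the line along which they close (so a half turn about z gives the same grasp; the last joint's range is limited). The gripper opens to 88 mm and grips with 3 to 60 N. Pads are 20 mm wide; open, the fingers measure 115 mm over their backs; the gripper's body (75 mm by 178 mm) begins 61 mm behind the grasp point.
Start: joints at [60.808, 5.22, 70.514, -0, 104.267, -3.249], TCP at [0.262, 0.54, 0.202] pointing down, gripper open.
Joint ranges: [-164.24, 164.24], [-49.07, 125.15], [9.68, 141.18], [-86.29, 266.29], [3.28, 154.24], [-151.56, 151.56]. Speed limits (degrees/s): [147.25, 147.25, 172.46, 180, 180, 180].

### API

Orientations are given as a 3x3 rotation matrix whose columns are the frame's x, y, z axes.
In Python, from bench import sense, grab_frame, camera_params, sign_off, boxes_of gives the robot as it stands.
- The arm moves only by the tool jog_arm, called after "Call:" in YAML: its name, and indented under it one key for each argument. Schema: {"type":"object","properties":{"plan":{"type":"array","items":{"type":"number"},"minItems":5,"maxItems":40},"clamp_n":{"type":"number"},"only":{"type":"string"},"quiet":{"type":"boolean"},"lines":{"type":"string"}},"required":["plan"],"additionalProperties":false}. plan is one flat list of numbers that holds 1 to 8 rows one after another, with no inner brackets; each row has 5 numbers: dx, dy, dz in fractions of the full range, 1 being 0.4 m, then a turn about the tool's z in parts of the range, where 1.0 means 60 degrees, then the finger opening in m; each row is the pose to reach, as a shift and turn from the pose commanded when the call began, along the tool's axes at that moment; what a row does not reach only later rows make up. A row lasts 1/12 s, in which the tool goes at most 0.0417 m and 7.16 degrees, less where a joint would pass 70% of its speed; a pose out of reach is approached as far as the arm can. The fingers move at their own pace and stop on an object; clamp_n is the grip in N (left out, the last holds). Time passes only in rows, so rows that do not move let the fingers close. The tool returns the time, the measured TCP pose, the force, the opening and the grip force at its end. only (a regular expression) keeps the lines of the reply that match it, lines (a string "A,B") keeps lines A to B, and quiet returns only ok. Input that does not fit is refused with a message, and nothing moves.
- sense(): the state, without advancing time (a new reading comes with each control period).
- grab_frame(name): name is "side" or "top"; returns the picture (480x640x3 uint8, blue, green, red); there is no depth.
- camera_params(name): a dict with "mtx" (3x3 intrinsics, pixels), "eye" and "rotation" of the camera in the world. Camera axes: x right, y down, z forward; pixel columns grow to the right and rows downward; lengths in m; the calibration is good to about 2 mm. A picture is of the moment at which its call begins. camera_params takes no time and is no camera call.
- sign_off(): hands the job in; it is judged then, once.
Trained networks look in the newest picture that a camera, given by its name, has taken for a name from the list of things; names that differ only in an ending like _2 or _b are one class to them, and where a whole thing is asked for, a point or a joint stands for the part that bears it (a point fixed in the world has none). Each returns a list of dicts, best first, with "p" (0 to 1); they miss things now and then, are a little off and sometimes report something else, mostly with a low value. They report only what shows in the picture. A call takes as long as a camera call.
- boxes_of(camera, name): "location" ([x, y, z] in m, in world coordinates, good to about 4 mm: the middle of the surface that is visible of it).
The state is a dict: "time": time; "q": joint angles; "qvel": joint speeds; "joint_torque": joint torques, N m; "tool_pos": TCP position; "orientation": TCP orientation; "contact_force": force on the tool from outside, world axes, zero at the start; "torque": the same for the moment, N m; "opening": finger opening in m; "finger_force": force on a finger pad.
Only numpy, scipy, OpenCV 4.12 (cv2) and the standard library are available. Lean on these libraries where they do the work, as an engineer would, in place of code of your own. Each camera call takes 0.05 s, during which the arm holds its last target. There are 200 camera calls.

## Working session

There is one attempt and no reset: what is moved stays moved. The work goes in short steps, Python scripts to look and compute and a tool call to move; the robot and the scene stay as the last step left them, time stands still between calls to the robot, and variables do not carry over. Pictures are saved under pics/ and viewed, at most 10 in all, crops included, and the job is handed in when it is done.

```bash
ls; mkdir -p pics; python3 - <<'E'
from bench import *
import cv2
for c in("top","side"):
    cv2.imwrite(f"pics/{c}0.png",grab_frame(c))
    p=camera_params(c);print(c,p)
    for n in("offcut","stop_down","stop_parked","fence","bevel","board","sieve","jar"):
        print(n,[(x["location"],round(x["p"],2)) for x in boxes_of(c,n)[:2]])
s=sense();print(s["time"],s["tool_pos"],s["orientation"])
E
```

```text
pics
top {'mtx': array([[545.79486568,   0.        , 314.95659303],
       [  0.        , 545.79486568, 247.50485132],
       [  0.        ,   0.        ,   1.        ]]), 'eye': array([0.36290266, 0.00566351, 1.47369405]), 'rotation': array([[-0.02879247, -0.99475674,  0.09813264],
       [-0.99956284,  0.02931242,  0.00386051],
       [-0.00671678, -0.09797858, -0.99516586]])}
offcut [([0.4874, -0.0858, 0.0532], 0.78)]
stop_down [([0.5999, -0.2165, 0.0667], 0.66), ([0.5047, 0.5079, 0.0023], 0.59)]
stop_parked [([0.6612, 0.0766, 0.1322], 0.76), ([0.5069, 0.508, 0.0055], 0.63)]
fence [([0.631, -0.0731, 0.0641], 0.89)]
bevel [([0.483, -0.0868, 0.0518], 0.73), ([0.6594, 0.0751, 0.1297], 0.23)]
board [([0.5271, -0.0552, 0.0159], 0.64), ([0.4827, -0.0855, 0.0499], 0.49)]
sieve [([0.5066, 0.511, 0.0086], 0.96)]
jar [([0.4952, -0.4335, 0.1112], 0.87)]
side {'mtx': array([[575.49363085,   0.        , 317.27306489],
       [  0.        , 575.49363085, 234.24473844],
       [  0.        ,   0.        ,   1.        ]]), 'eye': array([-0.25582721, -0.91756867,  0.74226927]), 'rotation': array([[ 0.76657674, -0.33382332,  0.54856367],
       [-0.64170011, -0.36615685,  0.67390662],
       [-0.0241054 , -0.8686145 , -0.49490178]])}
offcut [([0.4747, -0.1075, 0.0423], 0.67)]
stop_down [([0.5825, -0.2326, 0.0572], 0.97), ([0.2616, 0.358, 0.0378], 0.6)]
stop_parked [([0.6547, 0.0612, 0.1038], 0.79), ([0.2607, 0.3636, 0.0347], 0.51)]
fence [([0.6282, -0.0755, 0.0431], 0.97)]
bevel [([0.4773, -0.108, 0.0419], 0.64)]
board [([0.4981, -0.1063, 0.0165], 0.94)]
sieve [([0.5041, 0.5023, 0.0232], 0.74)]
jar [([0.5032, 0.5029, 0.0247], 0.68), ([0.4749, -0.4637, 0.0758], 0.6)]
0.9 [0.26249864 0.53955698 0.20177578] [[-8.99229006e-01  4.37478221e-01  2.96268676e-05]
 [ 4.37478222e-01  8.99229004e-01  6.41252695e-05]
 [ 1.41207012e-06  7.06244117e-05 -9.99999998e-01]]
```

```bash
python3 - <<'E'
import cv2
i=cv2.imread("pics/top0.png")[110:330,210:510];cv2.imwrite("pics/topc.png",cv2.resize(i,None,fx=2.6,fy=2.6,interpolation=2))
E
```

```text
(no output)
```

View pics/topc.png

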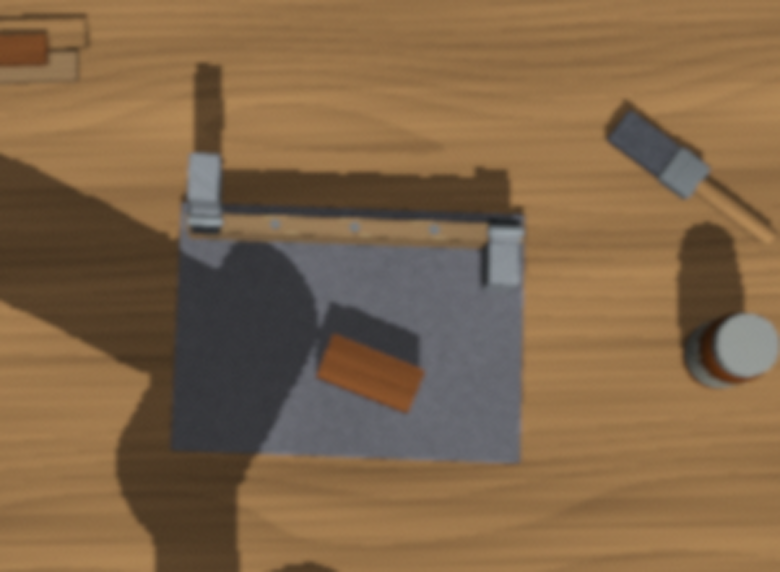

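View pics/side0.png

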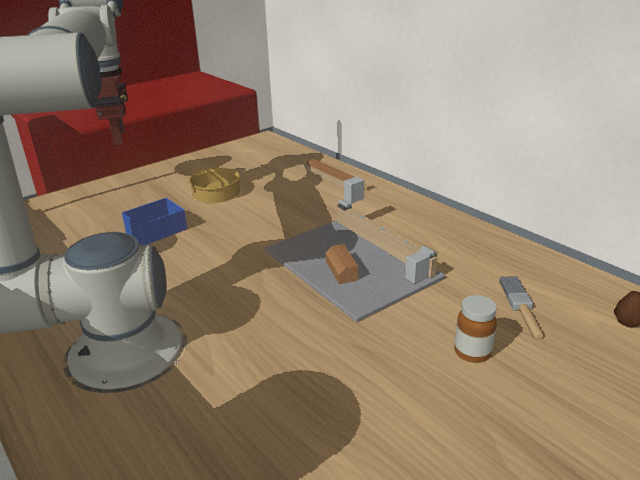

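The pictures show the stop in use at the fence's right end (top crop ≈505,255), and the parked one at the left (≈205,185). The offcut sits at (≈370,372) with its bevel towards the robot, turned about 20°. I'll measure it next.

```bash
cat >h.py <<'E'
from bench import *
import cv2, numpy as np
def ray(c,uv,z):
    p=camera_params(c);d=p["rotation"]@np.linalg.inv(p["mtx"])@np.array([uv[0],uv[1],1.]);e=p["eye"]
    return e+d*(z-e[2])/d[2]
def proj(c,P):
    p=camera_params(c);q=p["mtx"]@(p["rotation"].T@(np.asarray(P)-p["eye"]));return q[:2]/q[2]
E
python3 - <<'E'
from h import *
i=cv2.imread("pics/top0.png");h=cv2.cvtColor(i,cv2.COLOR_BGR2HSV)
m=np.zeros((480,640),np.uint8);r=(slice(225,275),slice(320,385))
m[r]=((h[...,1]>110)[r])*255
n,l,s,c=cv2.connectedComponentsWithStats(m);k=1+s[1:,4].argmax();print(s[k],c[k])
q=cv2.minAreaRect(cv2.findContours((l==k).astype(np.uint8),0,1)[0][0]);print(q)
for p in cv2.boxPoints(q):print(p,ray("top",p,.045)[:2])
f=lambda x,y:(x/2.6+210,y/2.6+110)
for n,p,z in(("BL",(171,451),.012),("BR",(521,462),.012),("TR",(523,214),.012),("TL",(184,203),.012),("stopfrontL",(489,285),.070),("stopfrontR",(519,286),.070),("fence topfront L",(225,238),.062),("R",(484,246),.062)):print(n,ray("top",f(*p),z)[:2].round(4))
E
```

```text
[332 239  41  29 680] [351.91911765 253.03823529]
((351.96551513671875, 253.086181640625), (37.8818473815918, 18.012447357177734), 21.801406860351562)
[331.0345  254.41376] [ 0.48431453 -0.03048136]
[337.72412 237.68962] [ 0.52798892 -0.04949361]
[372.89655 251.7586 ] [ 0.48808122 -0.14058523]
[366.2069  268.48273] [ 0.44465271 -0.12136316]
BL [0.4135 0.1189]
BR [ 0.3918 -0.2401]
TR [ 0.6499 -0.2541]
TL [0.6722 0.0997]
stopfrontL [ 0.5677 -0.2066]
stopfrontR [ 0.5658 -0.2364]
fence topfront L [0.6246 0.0559]
R [ 0.6086 -0.2045]
```

The manual's scale: shifts go in shares of 0.4 m and turns go in shares of 60 degrees. Converting my numbers, -0.238 m / 0.4 = -0.595, -0.232 m / 0.4 = -0.58, 44 degrees / 60 = 0.7333.

```bash
cat >>h.py <<'E'
YAW=np.radians(-3.4);BC=np.array([.532,-.069])
BX=np.array([np.cos(YAW),np.sin(YAW)]);BY=np.array([-BX[1],BX[0]])
def B(x,y): return BC+x*BX+y*BY        # board -> world
def toB(p): d=np.asarray(p)[:2]-BC; return np.array([d@BX,d@BY])
def go(xy,z,ydeg):                      # needed shift in tool axes, and turn
    s=sense();R=s["orientation"];d=np.array([*xy,z])-s["tool_pos"]
    cur=np.degrees(np.arctan2(R[1,1],R[0,1]));t=-(ydeg-cur)
    t=(t+90)%180-90
    print("shift",(R.T@d).round(4),"turn",round(t,1),"q6",s["q"][5].round(1),"F",np.round(s["contact_force"],1),"t",s["time"],"B",toB(s["tool_pos"]).round(4),"op",s["opening"])
E
```

Call:
jog_arm:
  plan: [-0.595,-0.58,0,0.7333,0.088,-0.595,-0.58,0,0.7333,0.088,-0.595,-0.58,0,0.7333,0.088,-0.595,-0.58,0,0.7333,0.088,-0.595,-0.58,0,0.7333,0.088,-0.595,-0.58,0,0.7333,0.088,-0.595,-0.58,0,0.7333,0.088,-0.595,-0.58,0,0.7333,0.088]

```text
time: 1.57
tool_pos: [0.3752, 0.2249, 0.202]
orientation: [[-0.342, 0.94, 0.001], [0.94, 0.342, 0.0], [-0.0, 0.001, -1.0]]
contact_force: [0.4, -0.4, -0.6]
opening: 0.0877
finger_force: 0.0
```

```bash
python3 -c "
from h import *
go((.487,-.086),.12,-23.7)"
```

```text
shift [-0.3304 -0.0013  0.082 ] turn 43.7 q6 6.5 F [ 0.4 -0.4 -0.6] t 1.5667 B [-0.174   0.2841] op 0.08774929477045038
```

Converted, -0.33 m / 0.4 = -0.825, -0.29 m / 0.4 = -0.725, 43.7 degrees / 60 = 0.7283.

Call:
jog_arm:
  plan: [-0.1,0,0.025,0.1,0.088,-0.2,0,0.05,0.2,0.088,-0.3,0,0.075,0.3,0.088,-0.4,0,0.1,0.4,0.088,-0.5,0,0.125,0.5,0.088,-0.6,0,0.15,0.6,0.088,-0.725,-0.0025,0.175,0.7,0.088,-0.825,-0.0025,0.205,0.7283,0.088]
  quiet: true

```text
ok
```

Call:
jog_arm:
  plan: [0,0,0,0,0.088,0,0,0,0,0.088,0,0,0,0,0.088]

```text
time: 2.48
tool_pos: [0.4841, -0.0749, 0.1224]
orientation: [[0.401, 0.916, -0.0], [0.916, -0.401, 0.001], [0.0, -0.0, -1.0]]
contact_force: [-0.5, -0.6, 0.6]
opening: 0.088
finger_force: 0.0
```

```bash
python3 -c "
from h import *
go((.487,-.086),.016,-23.7)
a=grab_frame('top')[190:310,280:440];b=grab_frame('side')[200:320,270:430]
cv2.imwrite('pics/a1.png',cv2.resize(np.hstack([a,b]),None,fx=2.5,fy=2.5,interpolation=2))"
```

```text
shift [-0.009   0.0072  0.1063] turn 0.0 q6 10.9 F [-0.5 -0.6  0.6] t 2.4833 B [-0.0475 -0.0087] op 0.08799586274708168
```

View pics/a1.png

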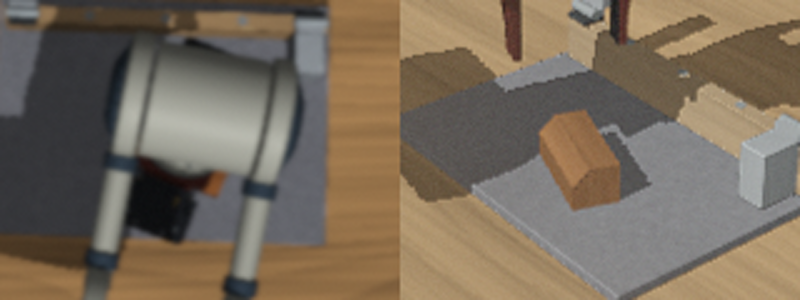

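The arm hides the offcut from above. In the side view the fingers (512,50 and 622,35) stand over it, one on each side. I'll go down and grip.

Converted, 0.106 m / 0.4 = 0.265, 0.09 m / 0.4 = 0.225.

Call:
jog_arm:
  plan: [-0.0225,0.0175,0.0875,0,0.088,-0.0225,0.0175,0.1625,0,0.088,-0.0225,0.0175,0.225,0,0.088,-0.0225,0.0175,0.265,0,0.088,-0.0225,0.0175,0.265,0,0.088,-0.0225,0.0175,0.265,0,0.088,-0.0225,0.0175,0.265,0,0.088]

```text
time: 3.17
tool_pos: [0.4881, -0.0855, 0.0183]
orientation: [[0.4, 0.917, 0.003], [0.917, -0.4, -0.001], [0.001, 0.003, -1.0]]
contact_force: [0.4, -0.4, 0.5]
opening: 0.0878
finger_force: 0.0
```

Call:
jog_arm:
  plan: [0,0,0,0,0.03,0,0,0,0,0.03,0,0,0,0,0.03,0,0,0,0,0.03,0,0,0,0,0.03,0,0,0,0,0.03,0,0,0,0,0.03,0,0,0,0,0.03]
  clamp_n: 15

```text
time: 3.83
tool_pos: [0.4872, -0.0862, 0.0166]
orientation: [[0.401, 0.916, 0.0], [0.916, -0.401, -0.0], [0.0, 0.001, -1.0]]
contact_force: [0.3, -0.3, 1.9]
opening: 0.0427
finger_force: 13.4
```

```bash
python3 -c "
from h import *
go(B(.045,-.08),.020,-3.4)"
```

```text
shift [-0.0257  0.1041 -0.0034] turn -20.3 q6 9.7 F [ 0.3 -0.3  1.9] t 3.8333 B [-0.0437 -0.0199] op 0.042730848111743255
```

Converted, 0.104 m / 0.4 = 0.26, 0.1 m / 0.4 = 0.25, -20.3 degrees / 60 = -0.3383.

Call:
jog_arm:
  plan: [0,0,-0.01,0,0.03,-0.0125,0.0625,-0.01,-0.0833,0.03,-0.025,0.125,-0.01,-0.1667,0.03,-0.045,0.1875,-0.01,-0.25,0.03,-0.0625,0.25,-0.01,-0.3383,0.03,-0.0625,0.26,-0.01,-0.3383,0.03,-0.0625,0.26,-0.01,-0.3383,0.03,-0.0625,0.26,-0.01,-0.3383,0.03]

```text
time: 4.5
tool_pos: [0.5731, -0.1518, 0.021]
orientation: [[0.059, 0.998, 0.002], [0.998, -0.059, -0.001], [-0.001, 0.002, -1.0]]
contact_force: [1.5, -2.3, 3.3]
opening: 0.0392
finger_force: 14.2
```

```bash
python3 -c "
from h import *
go(B(.045,-.086),.0166,-3.4)
b=grab_frame('side')[180:300,330:490]
a=grab_frame('top')[190:310,280:440]
cv2.imwrite('pics/a2.png',cv2.resize(np.hstack([a,b]),None,fx=2.5,fy=2.5,interpolation=2))"
```

```text
shift [-0.0058 -0.0009  0.0044] turn 0.0 q6 -14.7 F [ 1.5 -2.3  3.3] t 4.5 B [ 0.0459 -0.0802] op 0.03922287509575685
```

View pics/a2.png

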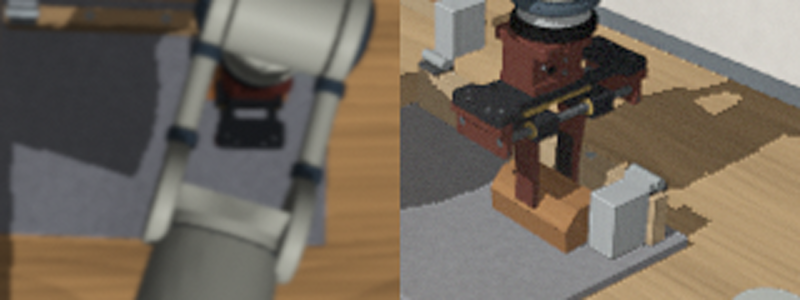

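The offcut is held next to the stop (side crop: offcut end at ≈580,235, stop at ≈620,215). I'll lower it and butt it gently.

Converted, 0.005 m / 0.4 = 0.0125, 0.002 m / 0.4 = 0.005.

Call:
jog_arm:
  plan: [0,0,0.005,0,0.03,0,0,0.0125,0,0.03,0,0,0.0125,0,0.03]

```text
time: 4.85
tool_pos: [0.5733, -0.1512, 0.0204]
orientation: [[0.058, 0.998, 0.004], [0.998, -0.058, -0.002], [-0.002, 0.004, -1.0]]
contact_force: [-6.0, -0.7, 21.3]
opening: 0.0392
finger_force: 21.1
```

Call:
jog_arm:
  plan: [-0.005,0,0,0,0.03,-0.01,0,0,0,0.03,-0.01,0,0,0,0.03]

```text
time: 5.1
tool_pos: [0.5734, -0.1519, 0.0204]
orientation: [[0.057, 0.998, 0.005], [0.998, -0.057, 0.004], [0.004, 0.005, -1.0]]
contact_force: [-3.9, 8.7, 23.0]
opening: 0.0384
finger_force: 21.4
```

Call:
jog_arm:
  plan: [-0.005,0,0,0,0.03,-0.0075,0,0,0,0.03,-0.0075,0,0,0,0.03]

```text
time: 5.35
tool_pos: [0.5738, -0.1536, 0.0204]
orientation: [[0.056, 0.998, 0.006], [0.998, -0.056, 0.005], [0.006, 0.006, -1.0]]
contact_force: [-2.4, 11.7, 22.3]
opening: 0.0387
finger_force: 21.1
```

Converted, -0.003 m / 0.4 = -0.0075.

Call:
jog_arm:
  plan: [0,0,-0.0075,0,0.03,0,0,-0.0075,0,0.05,0,0,-0.0075,0,0.06,0,0,-0.0075,0,0.07,0,0,-0.0075,0,0.07,0,0,-0.0075,0,0.07]

```text
time: 5.85
tool_pos: [0.5711, -0.1577, 0.0173]
orientation: [[0.059, 0.998, -0.002], [0.998, -0.059, 0.0], [0.0, -0.002, -1.0]]
contact_force: [0.2, 0.3, -0.7]
opening: 0.0681
finger_force: 0.0
```

```bash
python3 -c "
from h import *
go(B(.045,-.086),.0166,-3.4)
b=grab_frame('side')[180:300,330:490]
cv2.imwrite('pics/a3.png',cv2.resize(b,None,fx=4,fy=4,interpolation=2))"
```

```text
shift [0.0002 0.0007 0.0007] turn 0.0 q6 -15.4 F [ 0.2  0.3 -0.7] t 5.85 B [ 0.0443 -0.0862] op 0.06813706065298843
```

View pics/a3.png

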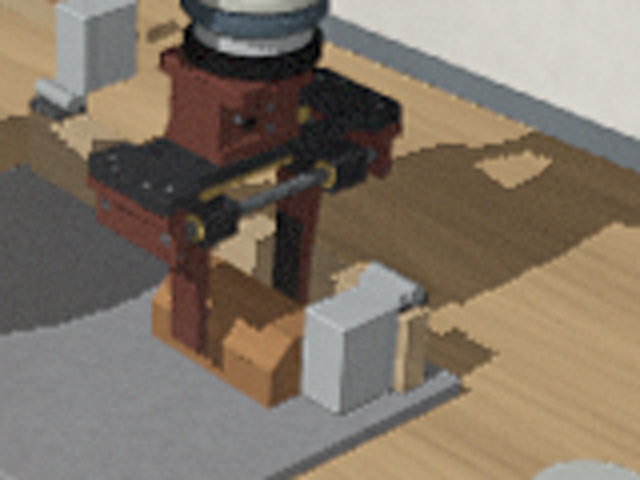

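The offcut lies flat beside the stop (offcut end ≈285,375, stop ≈350,355). I'll lift, turn 90° and close the fingers, ready to push from the front.

Converted, -0.08 m / 0.4 = -0.2, -0.07 m / 0.4 = -0.175, 42 degrees / 60 = 0.7.

Call:
jog_arm:
  plan: [0,0,-0.0875,0,0.07,0,0,-0.175,0,0.07,0,-0.025,-0.2,0.1167,0.04,0,-0.05,-0.2,0.2333,0.02,0,-0.075,-0.2,0.35,0,0,-0.1125,-0.2,0.4667,0,0,-0.1375,-0.2,0.5833,0,0,-0.1375,-0.2,0.7,0]
  quiet: true

```text
ok
```

Call:
jog_arm:
  plan: [0,0,0,0.1167,0,0,0,0,0.2333,0,0,0,0,0.35,0,0,0,0,0.4667,0,0,0,0,0.5833,0,0,0,0,0.7,0,0,0,0,0.8,0,0,0,0,0.8,0]

```text
time: 7.23
tool_pos: [0.5168, -0.1546, 0.098]
orientation: [[0.998, -0.062, -0.001], [-0.062, -0.998, 0.0], [-0.001, -0.0, -1.0]]
contact_force: [-0.3, -1.2, -0.1]
opening: 0.0006
finger_force: 0.0
```

```bash
python3 -c "
from h import *
go(B(-.006,-.088),.022,-93.4)
cv2.imwrite('pics/a4.png',cv2.resize(grab_frame('side')[180:300,330:490],None,fx=4,fy=4,interpolation=2))
for c in('top','side'):
  grab_frame(c)
  for n in('offcut','bevel'):print(c,n,[(toB(x['location']).round(4),x['location'][2],x['p']) for x in boxes_of(c,n)[:1]])"
```

```text
shift [0.0042 0.0016 0.076 ] turn -0.2 q6 73.3 F [-0.3 -1.2 -0.1] t 7.2333 B [-0.0101 -0.0864] op 0.0005961292937197652
top offcut [(array([ 0.0581, -0.0385]), 0.0517, 0.57)]
top bevel [(array([-0.0179, -0.3639]), 0.1115, 0.67)]
side offcut [(array([ 0.0326, -0.0909]), 0.0419, 0.78)]
side bevel [(array([ 0.0325, -0.0903]), 0.0386, 0.95)]
```

View pics/a4.png

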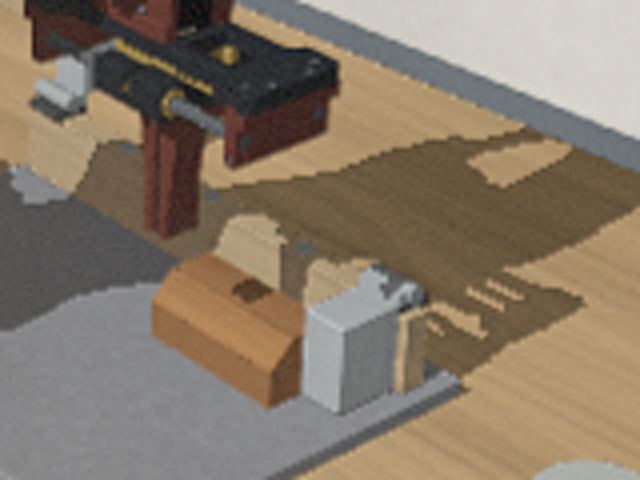

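The offcut is flat, with its front face clear (≈220,355) and its end by the stop. Next I'll go down in front and push it to the fence.

Call:
jog_arm:
  plan: [0.01,0.0025,0.075,0,0,0.01,0.0025,0.1375,0,0,0.01,0.0025,0.185,0,0,0.01,0.0025,0.19,0,0,0.01,0.0025,0.19,0,0]

```text
time: 8.0
tool_pos: [0.5199, -0.1553, 0.021]
orientation: [[0.998, -0.058, -0.003], [-0.058, -0.998, 0.001], [-0.003, -0.001, -1.0]]
contact_force: [-0.1, -0.6, -0.0]
opening: 0.0006
finger_force: 0.0
```

Call:
jog_arm:
  plan: [0.02,0,0,0,0,0.0375,0,0,0,0,0.0525,0,0,0,0,0.0675,0,0,0,0,0.0825,0,0,0,0,0.0875,0,0,0,0,0.0925,0,0,0,0,0.0925,0,0,0,0]

```text
time: 8.67
tool_pos: [0.5583, -0.1581, 0.0234]
orientation: [[0.998, -0.058, 0.0], [-0.058, -0.998, -0.001], [0.0, 0.001, -1.0]]
contact_force: [-4.1, 0.8, 5.0]
opening: 0.0
finger_force: 3.3
```

```bash
python3 -c "
from h import *
go(B(.036,-.088),.022,-93.4)"
```

```text
shift [0.0045 0.0006 0.0014] turn 0.1 q6 74.2 F [-4.1  0.8  5. ] t 8.6667 B [ 0.0315 -0.0874] op 1.108106279585296e-05
```

Converted, 0.004 m / 0.4 = 0.01, 0.002 m / 0.4 = 0.005.

Call:
jog_arm:
  plan: [0.005,0,0,0,0,0.01,0,0,0,0,0.01,0,0,0,0]

```text
time: 8.92
tool_pos: [0.5621, -0.1583, 0.0234]
orientation: [[0.998, -0.058, 0.0], [-0.058, -0.998, -0.0], [0.0, 0.0, -1.0]]
contact_force: [-4.2, -0.3, 6.0]
opening: 0.0005
finger_force: 3.4
```

Call:
jog_arm:
  plan: [0.005,0,0,0,0,0.01,0,0,0,0,0.01,0,0,0,0]

```text
time: 9.17
tool_pos: [0.5661, -0.1585, 0.0234]
orientation: [[0.998, -0.058, 0.0], [-0.058, -0.998, -0.0], [0.0, 0.0, -1.0]]
contact_force: [-3.8, 0.0, 6.2]
opening: 0.0003
finger_force: 3.4
```

```bash
python3 -c "
from h import *
go(B(.036,-.088),.022,-93.4)
cv2.imwrite('pics/a5.png',cv2.resize(grab_frame('side')[180:300,330:490],None,fx=4,fy=4,interpolation=2))"
```

```text
shift [-0.0033  0.0006  0.0014] turn 0.1 q6 74.4 F [-3.8  0.   6.2] t 9.1667 B [ 0.0393 -0.0874] op 0.00034225473838117874
```

View pics/a5.png

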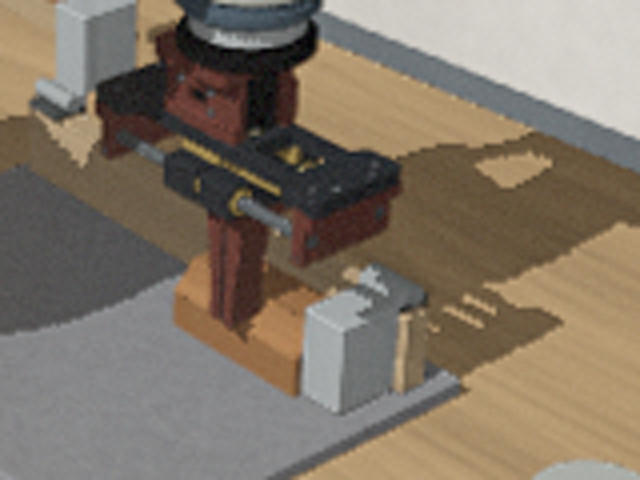

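```bash
python3 - <<'E'
from h import *
b=lambda P:((proj('side',P)-[330,180])*4).round()
s=sense();print("tcp",b(s["tool_pos"]),s["tool_pos"])
for xb in(.091-.045,.045-.0225,):
  for y in(-.035,-.135):
    print(xb,y,[list(b([*B(xb,y),z])) for z in(.012,.036)], list(b([*B(xb+.016,y),.052])))
E
```

```text
tcp [229. 343.] [ 0.5660941  -0.15854421  0.02340393]
0.046 -0.035 [[np.float64(177.0), np.float64(318.0)], [np.float64(178.0), np.float64(283.0)]] [np.float64(199.0), np.float64(251.0)]
0.046 -0.135 [[np.float64(295.0), np.float64(392.0)], [np.float64(297.0), np.float64(356.0)]] [np.float64(319.0), np.float64(322.0)]
0.0225 -0.035 [[np.float64(146.0), np.float64(331.0)], [np.float64(147.0), np.float64(296.0)]] [np.float64(169.0), np.float64(264.0)]
0.0225 -0.135 [[np.float64(264.0), np.float64(407.0)], [np.float64(266.0), np.float64(371.0)]] [np.float64(289.0), np.float64(336.0)]
```

```bash
python3 - <<'E'
import cv2
i=cv2.imread("pics/a5.png")[220:420,150:420]
cv2.imwrite("pics/a5c.png",cv2.resize(i,None,fx=2.9,fy=2.9,interpolation=2))
E
```

```text
(no output)
```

View pics/a5c.png

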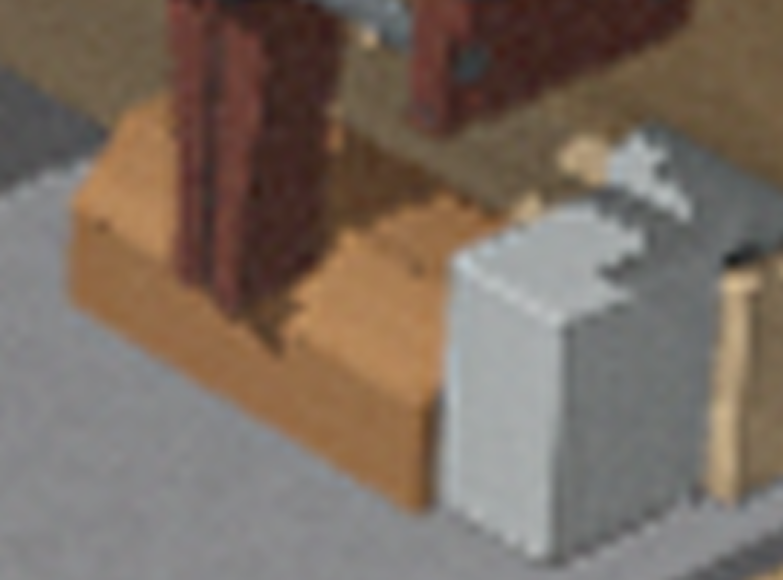

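The crop shows the closed fingertips resting on the bevel (≈235,300), not on the front face. The 4 N / 6 N contact force agrees with that: the offcut is already being pushed diagonally towards the fence. I'll continue until the force rises.

Converted, 0.003 m / 0.4 = 0.0075, 0.002 m / 0.4 = 0.005.

Call:
jog_arm:
  plan: [0.005,0,0,0,0,0.0075,0,0,0,0,0.0075,0,0,0,0]

```text
time: 9.47
tool_pos: [0.5689, -0.1587, 0.0234]
orientation: [[0.998, -0.058, -0.0], [-0.058, -0.998, -0.0], [-0.0, 0.0, -1.0]]
contact_force: [-4.6, 0.2, 5.9]
opening: 0.0003
finger_force: 3.6
```

Call:
jog_arm:
  plan: [0.005,0,0,0,0,0.0075,0,0,0,0,0.0075,0,0,0,0]

```text
time: 9.72
tool_pos: [0.5711, -0.1584, 0.0233]
orientation: [[0.998, -0.058, -0.002], [-0.058, -0.998, 0.001], [-0.002, -0.0, -1.0]]
contact_force: [-7.5, 1.5, 6.8]
opening: 0.0003
finger_force: 5.4
```

```bash
python3 -c "
from h import *
a=grab_frame('side')[235:285,365:450];b=grab_frame('top')[190:290,320:430]
a=cv2.resize(a,(790,465),interpolation=2)
cv2.imwrite('pics/a6.png',a);print(proj('top',[*B(.09,-.135),.05]))"
```

```text
[397.17291744 203.39723893]
```

View pics/a6.png

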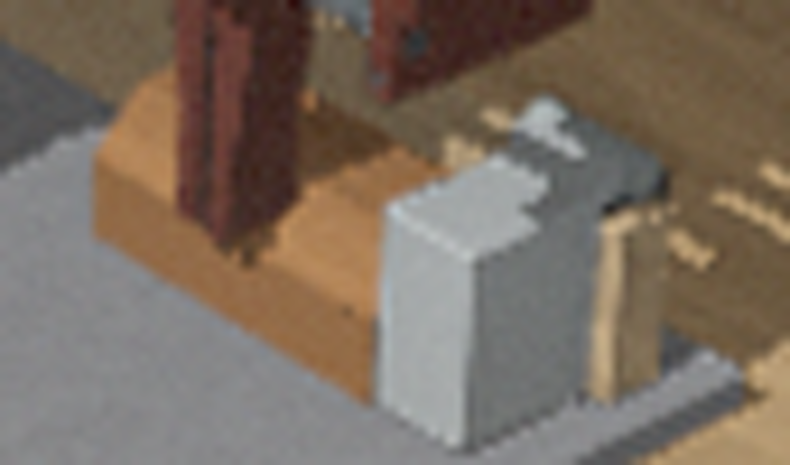

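The offcut is square to the fence, and its front is about flush with the stop's front (≈375,400). A 1–2 mm gap at the stop can't be excluded, so I'll push its free end towards the stop and then press again.

Converted, -0.085 m / 0.4 = -0.2125, 0.018 m / 0.4 = 0.045.

Call:
jog_arm:
  plan: [-0.0075,0,-0.05,0,0,-0.0075,0,-0.125,0,0,0.0125,-0.075,-0.125,0,0,0.03,-0.15,-0.125,0,0,0.045,-0.2125,-0.125,0,0,0.045,-0.2125,-0.075,0,0,0.045,-0.2125,0,0,0,0.045,-0.2125,0.015,0,0]

```text
time: 10.48
tool_pos: [0.5928, -0.0737, 0.0114]
orientation: [[0.998, -0.057, -0.006], [-0.057, -0.998, 0.001], [-0.006, -0.001, -1.0]]
contact_force: [-0.4, 0.4, -0.6]
opening: 0.0008
finger_force: 0.0
```

Call:
jog_arm:
  plan: [0,0.01,0,0,0,0,0.02,0,0,0,0,0.0275,0,0,0,0,0.0275,0,0,0]

```text
time: 10.82
tool_pos: [0.5951, -0.0873, 0.0184]
orientation: [[0.998, -0.06, 0.003], [-0.06, -0.998, -0.001], [0.003, 0.001, -1.0]]
contact_force: [-0.5, -0.0, 0.1]
opening: 0.0004
finger_force: 0.0
```

Call:
jog_arm:
  plan: [0,0.005,0,0,0,0,0.01,0,0,0,0,0.01,0,0,0]

```text
time: 11.07
tool_pos: [0.5941, -0.0904, 0.017]
orientation: [[0.998, -0.059, 0.001], [-0.059, -0.998, -0.0], [0.001, 0.0, -1.0]]
contact_force: [0.4, 0.1, 0.1]
opening: 0.0007
finger_force: 0.0
```

```bash
python3 -c "
from h import *
go(B(.062,-.02),.016,-93.4)"
```

```text
shift [-0.0013  0.0023  0.001 ] turn 0.0 q6 81.5 F [0.4 0.1 0.1] t 11.0667 B [ 0.0633 -0.0177] op 0.0007086316193451178
```

Converted, 0.004 m / 0.4 = 0.01, 0.002 m / 0.4 = 0.005.

Call:
jog_arm:
  plan: [0,0.005,0,0,0,0,0.01,0,0,0,0,0.01,0,0,0]

```text
time: 11.32
tool_pos: [0.5935, -0.0942, 0.0163]
orientation: [[0.998, -0.059, -0.0], [-0.059, -0.998, -0.0], [-0.0, 0.0, -1.0]]
contact_force: [0.5, -0.6, -0.3]
opening: 0.0005
finger_force: 0.0
```

Call:
jog_arm:
  plan: [0,0.0025,0,0,0,0,0.0075,0,0,0,0,0.0075,0,0,0]

```text
time: 11.57
tool_pos: [0.5934, -0.097, 0.0162]
orientation: [[0.998, -0.058, -0.0], [-0.058, -0.998, -0.0], [-0.0, 0.0, -1.0]]
contact_force: [-1.0, -0.8, -0.3]
opening: 0.0003
finger_force: 0.0
```

Call:
jog_arm:
  plan: [0,0.0025,0,0,0,0,0.005,0,0,0,0,0.005,0,0,0]

```text
time: 11.82
tool_pos: [0.5935, -0.0978, 0.0163]
orientation: [[0.998, -0.058, 0.0], [-0.058, -0.998, 0.002], [0.0, -0.002, -1.0]]
contact_force: [2.0, 5.2, -0.5]
opening: 0.0004
finger_force: 2.4
```

Converted, 0.001 m / 0.4 = 0.0025.

Call:
jog_arm:
  plan: [0,0.0025,0,0,0,0,0.0025,0,0,0,0,0.0025,0,0,0]

```text
time: 12.07
tool_pos: [0.5937, -0.0978, 0.0164]
orientation: [[0.998, -0.057, 0.001], [-0.057, -0.998, 0.003], [0.001, -0.003, -1.0]]
contact_force: [2.3, 7.4, 0.2]
opening: 0.0002
finger_force: 3.8
```

Call:
jog_arm:
  plan: [0,-0.0075,0,0,0,0,-0.025,-0.025,0,0,0,-0.025,-0.1125,0,0,-0.025,0.05,-0.1375,0,0,-0.0625,0.125,-0.1375,0,0,-0.07,0.155,-0.1375,0,0,-0.07,0.155,-0.1375,0,0,-0.07,0.155,-0.1375,0,0]

```text
time: 12.73
tool_pos: [0.5616, -0.1602, 0.0713]
orientation: [[0.998, -0.06, -0.0], [-0.06, -0.998, 0.0], [-0.0, -0.0, -1.0]]
contact_force: [-0.4, 0.6, -0.3]
opening: 0.0005
finger_force: 0.0
```

```bash
python3 -c "
from h import *
go(B(.035,-.086),.026,-93.4)
grab_frame('side')
for n in('offcut','bevel'):print(n,[(toB(x['location']).round(4),x['location'][2],x['p']) for x in boxes_of('side',n)[:1]])"
```

```text
shift [ 0.0001 -0.0033  0.0454] turn -0.0 q6 74.2 F [-0.4  0.6 -0.3] t 12.7333 B [ 0.0349 -0.0893] op 0.0004940244815232077
offcut [(array([ 0.0531, -0.0843]), 0.0391, 0.9)]
bevel [(array([ 0.0524, -0.0827]), 0.0363, 0.88)]
```

Converted, 0.048 m / 0.4 = 0.12, 0.04 m / 0.4 = 0.1.

Call:
jog_arm:
  plan: [0,-0.0075,0.05,0,0,0,-0.0075,0.1,0,0,0,-0.0075,0.12,0,0,0,-0.0075,0.12,0,0,0,-0.0075,0.12,0,0]

```text
time: 13.3
tool_pos: [0.5617, -0.1564, 0.0229]
orientation: [[0.998, -0.057, -0.001], [-0.057, -0.998, 0.0], [-0.001, -0.0, -1.0]]
contact_force: [0.4, 0.3, 0.3]
opening: 0.0003
finger_force: 0.0
```

Call:
jog_arm:
  plan: [0.01,0,0,0,0,0.0175,0,0,0,0,0.025,0,0,0,0,0.0275,0,0,0,0,0.0275,0,0,0,0]

```text
time: 13.72
tool_pos: [0.5726, -0.1579, 0.0245]
orientation: [[0.998, -0.058, -0.001], [-0.058, -0.998, -0.0], [-0.001, 0.0, -1.0]]
contact_force: [-5.6, 0.1, 5.0]
opening: 0.0006
finger_force: 3.8
```

```bash
python3 -c "
from h import *
go(B(.046,-.086),.023,-93.4)"
```

```text
shift [ 0.0002 -0.0003  0.0015] turn 0.1 q6 74.7 F [-5.6  0.1  5. ] t 13.7167 B [ 0.0458 -0.0863] op 0.0006024098122598486
```

Converted, 0.002 m / 0.4 = 0.005, 0.0005 m / 0.4 = 0.0013.

Call:
jog_arm:
  plan: [0.0025,0.0013,0.0025,0,0,0.005,0.0013,0.005,0,0,0.005,0.0013,0.005,0,0]

```text
time: 13.97
tool_pos: [0.5729, -0.1579, 0.0242]
orientation: [[0.998, -0.058, -0.004], [-0.058, -0.998, 0.001], [-0.004, -0.001, -1.0]]
contact_force: [-15.7, 4.9, 16.1]
opening: 0.0007
finger_force: 11.5
```

Call:
jog_arm:
  plan: [0.0025,0,0.0025,0,0,0.0025,0,0.0025,0,0,0.0025,0,0.0025,0,0]

```text
time: 14.22
tool_pos: [0.573, -0.1579, 0.0241]
orientation: [[0.998, -0.058, -0.006], [-0.058, -0.998, 0.001], [-0.006, -0.001, -1.0]]
contact_force: [-22.2, 5.0, 22.3]
opening: 0.0003
finger_force: 15.5
```

Converted, -0.0015 m / 0.4 = -0.0038, -0.001 m / 0.4 = -0.0025.

Call:
jog_arm:
  plan: [-0.0025,0,-0.0025,0,0,-0.0038,0,-0.0038,0,0,-0.0038,0,-0.0038,0,0,-0.0038,0,-0.0038,0,0]

```text
time: 14.55
tool_pos: [0.5728, -0.1579, 0.0242]
orientation: [[0.998, -0.058, -0.003], [-0.058, -0.998, 0.001], [-0.003, -0.001, -1.0]]
contact_force: [-13.2, 4.0, 13.5]
opening: 0.0005
finger_force: 9.3
```

Call:
jog_arm:
  plan: [0,0,0,0,0,0,0,0,0,0,0,0,0,0,0,0,0,0,0,0,0,0,0,0,0,0,0,0,0,0]

```text
time: 15.05
tool_pos: [0.5728, -0.1579, 0.0242]
orientation: [[0.998, -0.058, -0.003], [-0.058, -0.998, 0.001], [-0.003, -0.001, -1.0]]
contact_force: [-12.5, 4.1, 13.4]
opening: 0.0006
finger_force: 9.3
```

```bash
python3 -c "
from h import *
a=grab_frame('side')[235:285,365:450]
cv2.imwrite('pics/a7.png',cv2.resize(a,(790,465),interpolation=2))"
```

```text
(no output)
```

View pics/a7.png

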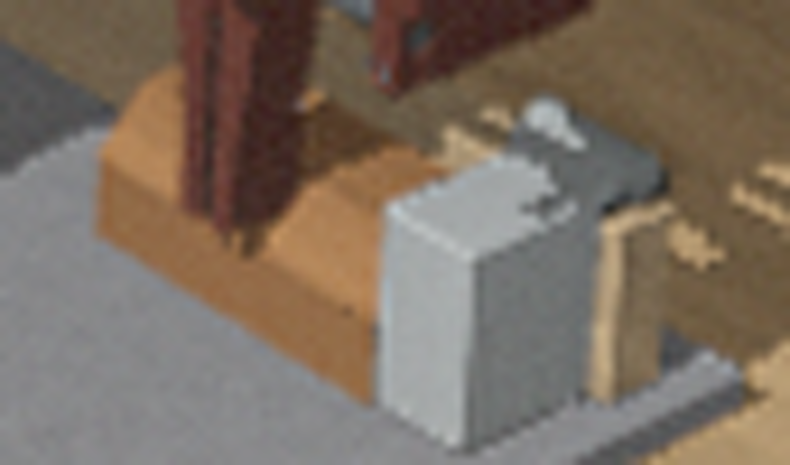

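The offcut lies flat against the stop and fence (free end ≈100,200, stop ≈380,300). The fingers are on the bevel (≈235,220), pressing steadily with about 13 N into the fence and 13 N down.

```bash
python3 -c "
from bench import *
print(sign_off())"
```

```text
the job is handed in; nothing more can be done
None
```

I handed the job in at about 15 s with the offcut flat on the board, back against the fence and one end butted against the folded-down stop. The closed fingers were still on its bevel, holding about 13 N into the fence and 13 N down.

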